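# Find the lid that snaps onto the tea box

## Task

Close the stoneware box that stands on the cork mat with the tea brick in it: only one of the three look-alike blue lids fits it, so try them until you find the one that goes in, and press that lid down level until it has snapped fully home, with the box still on its mat. Leave the other two lids lying flat, handle up, on the table, and do not knock or shift the teacup.

Things in the scene. Friction and masses are not known exactly. Their poses are not given: they have to be found in the camera images.
- box_place (a point): Middle of the fixed cork mat (190 x 150 x 2 mm), at table height: centre of the underside of the box to be closed, as it stands at the start; x along its long side, z up. The box is white stoneware with a blue band, loose, 0.9 kg, 137 (x) x 105 (y) x 60 mm high. Two empty ones of other makes stand parallel to it some 250 mm beyond (+x).
- box_mouth (a point): Middle of that box's open mouth, level with its rim, 60 mm above the table (fixed to the mat), axes as box_place. The rim is an inward collar 6 mm deep round a square-cornered mouth in the box's middle: 122 x 74, 114 x 82 or 106 x 90 mm (x by y) by make; the make changes from start to start. Below it the box is wider; the tea brick inside reaches 30 mm up.
- lid_a_centre (a point): One of three blue plastic lids, alike from above, lying plug down. Plate 133 (x) x 101 (y) x 5 mm; on it, in the middle, a grip bar 76 (x) x 18 (y) x 28 mm high; under it a square-cornered plug 21 mm deep. 54 mm high in all, 0.13 to 0.25 kg, same turned half round. Point: lid centre, 27 mm above the plug's underside, 1 mm above the plate, 27 below the bar's top; z up.
- lid_b_centre (a point): Second lid, alike; only the plug differs, 4 mm less than the mouth of its own make both ways, 4 mm or more too long or too wide for the others. A wrong lid, or the right one put down off its place, stops with the plug on the rim, centre 87 mm above the table, and cannot be forced in. Which lid suits which make is not marked. Point and axes as lid_a.
- lid_c_centre (a point): Third lid, alike. All plugs have springy lips, 4 mm proud on their +y and -y faces. The right lid sinks freely until the lips meet the collar, centre about 81 mm above the table, gives way to a push of some 10 N, goes down and snaps under the collar, ending with its plate flush on the rim, centre 66 mm above the table. Point and axes as lid_a.
- cup_centre (a point): Centre (29 mm up) of a white porcelain teacup, 72 mm wide, 58 mm high, loose. A bystander, not to be disturbed.
Things that resemble listed ones, but are neither listed nor needed, are in the scene too. Leave any green or purple look-alike of the part that bears lid_a_centre alone.

How it is judged:
By the outcome, as a careful person would: the job done as asked, in the order asked, and still so for the second after the job is handed in, with the robot touching nothing.
It also fails if it takes over 72 s, if anything falls off the work surface, if the arm or the gripper's body presses on something with over 40 N, if the wrist force passes 120 N, or if a joint passes its speed limit or range.

## Robot

A 6-joint arm with a two-finger parallel gripper is mounted at the origin on the work surface. World frame = base frame: x ahead of the robot, y to its left, z up, the work surface at z = 0. Lengths are in mm, angles in rad, forces in N, time in s.
With the tool pointing down it reaches from about 275 to 1000 mm from the base axis. Payload 8.4 kg.
Tool frame: the origin (TCP) lies midway between the tips of the shut fingers; the grasp point (between the pads) lies 19 mm behind it; z points along the fingers, y is the line along which they close (so a half turn about z gives the same grasp; the last joint's range is limited). The gripper opens to 85 mm and grips with 20 to 120 N. Pads are 22 mm wide; open, the fingers measure 114 mm over their backs; the gripper's body (76 mm by 85 mm) begins 54 mm behind the grasp point. The pads swing forward as they close: fully open they stand 13 mm farther back than shut.
Start: joints at [-1.106, 0.353, 1.633, -0, 1.155, -0.002], TCP at [281.268, -558.136, 231.281] pointing down, gripper open.
Joint ranges: [-2.63, 2.63], [-0.92, 2.1], [0.06, 2.66], [-1.3, 4.44], [0, 2.69], [-3.02, 3.02]. Speed limits (rad/s): [2.22, 2.22, 2.79, 3.14, 3.14, 3.14].

## Interface

Orientations are given as [roll, pitch, yaw] about the fixed x, y, z axes, in that order (R = Rz(yaw) Ry(pitch) Rx(roll)).
In Python, from rig import telemetry, optics, r gives the robot as it stands.
- The arm moves only by the tool play_rows, never from a script. Its arguments are lists of equal length, an entry for each row: "dp": the shift along the tool's x, y, z in units of 40 mm (1.0 is 40 mm), a list of three; "rot": the turn, a rotation vector about the tool's x, y, z in units of 6 degrees (1.0 is 6 degrees), a list of three. In form: {"dp": [[tx, ty, tz], ...], "rot": [[ax, ay, az], ...]}. A call has 1 to 5 rows; each row is the pose to reach, as a shift and turn from the pose commanded when the call began, along the tool's axes at that moment; what a row does not reach only later rows make up. A row lasts 1/12 s, in which the tool goes at most 41.7 mm and 7.16 degrees, less where a joint would pass 70% of its speed; a pose out of reach is approached as far as the arm can. A call with a gripper value outside its range is refused whole. "fingers" is the opening, from 0 (shut) to 1 (fully open), set as the call begins (left out, the last holds). The fingers move at their own pace and stop on an object; "grip_force" is the grip in N (left out, the last holds). Time passes only in rows, so rows that repeat a pose let the fingers close. It gives the time, the measured TCP pose, the force, the opening and the grip force at its end, in the units of the state.
- telemetry.sense(): the state, without advancing time (a new reading comes with each control period).
- optics.grab_frame(name): name is "scene" or "top" or "wrist"; returns a dict with "color" (400x640x3 uint8, red, green, blue), "mtx" (3x3 intrinsics, pixels), "R" (3x3) and "t" (3): a world point X has camera coordinates R X + t; the wrist camera has in their place "mount" (4x4, takes a point from camera to tool coordinates, whose origin is the TCP and whose axes are the flange's). Camera axes: x right, y down, z forward; pixel columns grow to the right and rows downward; lengths in mm; the calibration is good to about 2 mm. The wrist camera is an equidistant fisheye: a pixel r from the principal point sees the ray r / f radians off the axis. A picture is of the moment at which its call begins: read the wrist's pose just before it. There is no depth.
- r.sign_off(): hands the job in; it is judged then, once.
The state is a dict: "clock": time; "qpos": joint angles; "qvel": joint speeds; "joint_efforts": joint torques, N m; "eef_pos": TCP position; "tcp_rot": TCP orientation; "contact_force": force on the tool from outside, world axes, zero at the start; "wrist_torque": the same for the moment, N m; "opening": opening from 0.0 (shut) to 1.0 (fully open); "grasp_force": force on a finger pad.
Only numpy, scipy, OpenCV 4.12 (cv2) and the standard library are available. Lean on these libraries where they do the work, as an engineer would, in place of code of your own. Each camera call takes 0.05 s, during which the arm holds its last target. There are 200 camera calls.

## Working session

There is one attempt and no reset: what is moved stays moved. The work goes in short steps, Python scripts to look and compute and a tool call to move; the robot and the scene stay as the last step left them, time stands still between calls to the robot, and variables do not carry over. Pictures are saved under pics/ and viewed, at most 10 in all, crops included, and the job is handed in when it is done.

Besides the shell and the picture viewer there is one more tool, called after ">>>" by a JSON object that holds its "name" and its "arguments", one argument or row to a line. play_rows: Moves the arm, as the interface text tells. Its arguments: {"type":"object","properties":{"dp":{"type":"array"},"rot":{"type":"array"},"fingers":{"type":"number"},"grip_force":{"type":"number"}},"required":["dp","rot"]}

```bash
mkdir -p pics; ls
python3 - <<'E'
from rig import telemetry, optics, r
import cv2,pickle
s=telemetry.sense();print(s['eef_pos'],s['tcp_rot'],s['opening'],s['clock'])
for n in ['scene','top']:
    f=optics.grab_frame(n);cv2.imwrite(f'pics/{n}0.png',f['color'][:,:,::-1]);pickle.dump(f,open(f'{n}0.pkl','wb'));print(n,f['mtx'],f['R'],f['t'])
E
```

```text
pics
[ 281.03401916 -557.70411105  230.55423159] [-3.14018443e+00 -1.96212597e-05  4.66748831e-01] 1.0006636252688217 0.0
scene [[397.65004239   0.         320.9328105 ]
 [  0.         397.65004239 195.8349777 ]
 [  0.           0.           1.        ]] [[ 0.09665604  0.9952004  -0.01528982]
 [ 0.67133535 -0.07652746 -0.73719224]
 [-0.7348241   0.06098948 -0.67551005]] [-152.24681662 -225.02616251 1675.31985428]
top [[368.03379425   0.         310.55024103]
 [  0.         368.03379425 198.46865381]
 [  0.           0.           1.        ]] [[ 0.01261863 -0.99938459  0.03272949]
 [-0.99903351 -0.01397897 -0.0416729 ]
 [ 0.04210478 -0.03217201 -0.99859509]] [  81.804485    445.35200602 1200.08182087]
```

View pics/top0.png

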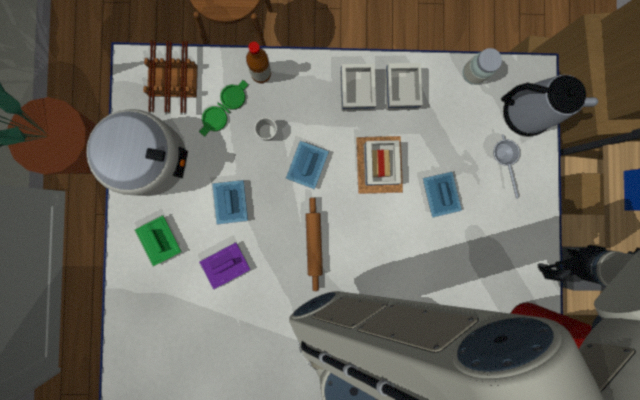

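View pics/scene0.png

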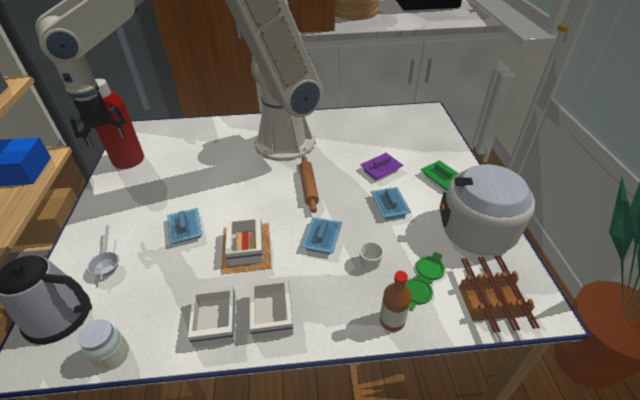

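The top view shows these blue lids at pixels (230,202), (309,163) and (442,193). The box with the tea brick is on the mat at (382,163), and the cup is at (266,129). Look-alikes:
- Green lid at (158,240) and purple lid at (225,265), both to be left alone.
- Empty boxes at (358,87) and (405,87).

I choose the three blue lids and the box on the mat.

```bash
cat > h.py <<'E'
import numpy as np,cv2
from scipy.spatial.transform import Rotation as Ro
from rig import telemetry, optics, r
def cast(f,px,z,pose=None):
    px=np.atleast_2d(px).astype(float);K=f['mtx']
    d=np.c_[(px[:,0]-K[0,2])/K[0,0],(px[:,1]-K[1,2])/K[1,1]]
    if pose is None:
        R=f['R'];C=-R.T@f['t'];D=np.c_[d,np.ones(len(d))]@R
    else:
        th=np.hypot(*d.T);D=np.c_[d*(np.sin(th)/np.maximum(th,1e-9))[:,None],np.cos(th)]
        p,Q=pose;M=f['mount'];D=D@(Q@M[:3,:3]).T;C=Q@M[:3,3]+p
    return C+D*((z-C[2])/D[:,2])[:,None]
def wrist(name):
    s=telemetry.sense();pose=(np.array(s['eef_pos']),Ro.from_euler('xyz',s['tcp_rot']).as_matrix())
    f=optics.grab_frame('wrist');cv2.imwrite(f'pics/{name}.png',f['color'][:,:,::-1]);return f,pose
def bluemask(c):
    h=cv2.cvtColor(c,cv2.COLOR_RGB2HSV);return cv2.inRange(h,(92,70,40),(115,255,255))
def rects(f,m,z,pose=None,amin=400):
    out=[]
    for c in cv2.findContours(m,cv2.RETR_EXTERNAL,cv2.CHAIN_APPROX_NONE)[0]:
        if cv2.contourArea(c)<amin: continue
        px=c[:,0,:].astype(float);W=cast(f,px,z,pose)[:,:2].astype(np.float32)
        (cx,cy),(w,h),a=cv2.minAreaRect(W)
        if w<h:w,h,a=h,w,a+90
        out.append((px.mean(0).round(),round(cx,1),round(cy,1),round(w,1),round(h,1),round((a+90)%180-90,1)))
    return out
def go(x,y,z,yaw):
    "shift/turn in tool axes and units to a tool-down pose"
    s=telemetry.sense();Q=Ro.from_euler('xyz',s['tcp_rot']);T=Ro.from_euler('xyz',[np.pi,0,yaw])
    rv=(Q.inv()*T).as_rotvec(degrees=True)/6
    print('dp',(Q.inv().apply(np.array([x,y,z])-s['eef_pos'])/40).round(3),'rot',rv.round(2))
E
python3 - <<'E'
from h import *
import pickle
f=pickle.load(open('top0.pkl','rb'))
for o in rects(f,bluemask(f['color']),25): print(o)
c=f['color'];h=cv2.cvtColor(c,cv2.COLOR_RGB2HSV)
m=cv2.inRange(h,(5,80,60),(20,255,255));k=np.zeros_like(m);k[130:200,350:412]=m[130:200,350:412]
print('mat',rects(f,k,2,amin=50))
print('cup',cast(f,[266,129],29),'pin',cast(f,[[313,200],[316,288]],20))
print(optics.grab_frame('wrist')['mount'].round(3))
E
```

```text
(array([346., 392.]), -183.3, -34.1, 157.0, 74.0, 61.5)
(array([509., 353.]), -54.6, -556.9, 317.5, 79.8, -76.2)
(array([230., 202.]), 429.7, 347.7, 129.0, 97.8, 7.4)
(array([442., 194.]), 464.4, -341.7, 129.4, 99.1, 13.5)
(array([632., 190.]), 490.4, -982.2, 135.6, 51.6, -1.4)
(array([307., 164.]), 554.2, 101.0, 130.8, 98.3, -19.6)
mat [(array([386., 163.]), 566.3, -162.7, 87.2, 20.2, 0.2), (array([376., 163.]), 567.6, -129.1, 90.5, 20.1, 0.3), (array([374., 164.]), 561.9, -139.8, 187.6, 147.0, 2.4)]
cup [[666.41739948 235.55070826  29.        ]] pin [[438.84671899  80.08494798  20.        ]
 [155.57901357  66.92354362  20.        ]]
[[-0.00000e+00 -9.44000e-01 -3.29000e-01  8.53220e+01]
 [ 1.00000e+00 -1.00000e-03  0.00000e+00  6.13000e-01]
 [-0.00000e+00 -3.29000e-01  9.44000e-01 -1.42071e+02]
 [ 0.00000e+00  0.00000e+00  0.00000e+00  1.00000e+00]]
```

>>> {"name": "play_rows", "arguments": {
  "dp": [
    [0.87, -0.49, 0.08],
    [1.74, -0.98, 0.16],
    [2.61, -1.47, 0.24],
    [3.48, -1.96, 0.32],
    [4.35, -2.45, 0.4]
  ],
  "rot": [
    [0, 0, 0],
    [0, 0, 0],
    [0, 0, 0],
    [0, 0, 0],
    [0, 0, 0]
  ],
  "fingers": 1.0
}}

```text
clock: 0.57
eef_pos: [393.0, -390.6, 215.0]
tcp_rot: [-3.141, 0.0, 0.466]
contact_force: [0.9, -1.1, 0.8]
opening: 0.998
grasp_force: 0.0
```

>>> {"name": "play_rows", "arguments": {
  "dp": [
    [0.87, -0.49, 0.08],
    [1.74, -0.98, 0.16],
    [2.61, -1.47, 0.24],
    [3.48, -1.96, 0.32],
    [4.35, -2.45, 0.4]
  ],
  "rot": [
    [0, 0, 0],
    [0, 0, 0],
    [0, 0, 0],
    [0, 0, 0],
    [0, 0, 0]
  ]
}}

```text
clock: 0.98
eef_pos: [504.5, -224.6, 199.1]
tcp_rot: [-3.142, 0.0, 0.467]
contact_force: [0.2, -0.8, 0.3]
opening: 1.003
grasp_force: 0.0
```

>>> {"name": "play_rows", "arguments": {
  "dp": [
    [0.87, -0.49, 0.08],
    [1.74, -0.98, 0.16],
    [2.28, -1.27, 0.2],
    [2.28, -1.27, 0.2],
    [2.28, -1.27, 0.2]
  ],
  "rot": [
    [0, 0, 1.1],
    [0, 0, 2.2],
    [0, 0, 3.3],
    [0, 0, 4.05],
    [0, 0, 4.05]
  ]
}}

```text
clock: 1.4
eef_pos: [562.9, -138.5, 190.8]
tcp_rot: [-3.141, 0.001, 0.042]
contact_force: [-0.7, 0.0, -0.1]
opening: 1.004
grasp_force: 0.0
```

Run:
```python
from h import *
import pickle
f,p=wrist('w1');print(p,telemetry.sense()['clock']);pickle.dump((f,p),open('w1.pkl','wb'))
```

```text
(array([ 562.9081892 , -138.50239976,  190.78745386]), array([[ 9.99120288e-01,  4.19299384e-02, -7.28718958e-04],
       [ 4.19301030e-02, -9.99120524e-01,  2.12054729e-04],
       [-7.19186626e-04, -2.42423443e-04, -9.99999712e-01]])) 1.45
```

View pics/w1.png

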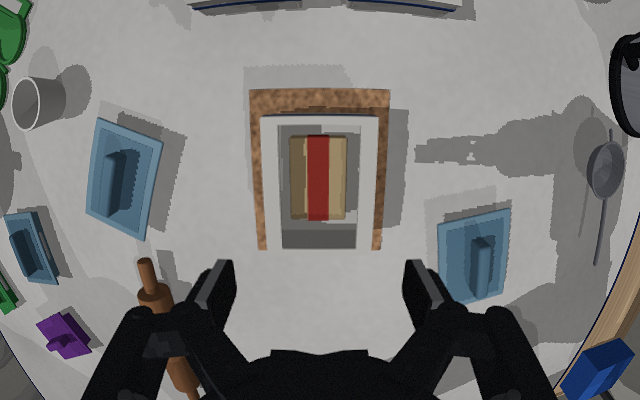

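The wrist view shows the box with its brick at the centre, mouth about (278–360, 125–248). Lids are at (125,180) and (475,255). I'll check a close crop and the edge profiles.

Run:
```python
from h import *
import pickle
f,p=pickle.load(open('w1.pkl','rb'));c=f['color']
cv2.imwrite('pics/crop1.png',cv2.resize(c[80:280,240:420,::-1],None,fx=3,fy=3,interpolation=cv2.INTER_CUBIC)[:600])
g=cv2.GaussianBlur(cv2.cvtColor(c,cv2.COLOR_RGB2GRAY),(3,3),0).astype(int)
for y in (150,180,210,235): print(y,'L',g[y,256:292],'R',g[y,348:392])
for x in (290,320,350): print(x,'T',g[105:140,x],'B',g[225:280,x])
```

```text
150 L [111 118 120 121 133 155 170 172 171 171 171 171 171 171 171 171 171 171
 171 172 166 147 124 114 111 105 101 101 102 102 102 102  98  89  88  92] R [ 98 102 102 101 102 102 102 102 102 102 103 117 146 166 170 170 170 170
 170 170 170 170 170 170 169 170 170 169 159 128  91  79  84  86  84  81
  77  75  82 100 113 117 117 117]
180 L [102  98  95  92  94 109 139 165 172 171 170 170 170 171 170 170 170 170
 170 170 171 168 152 127 114 116 114 105 101 101 101 101  97  89  85  88] R [101 102 101 101 101 101 101 101 101 102 116 144 164 170 170 170 170 170
 170 170 170 170 170 170 170 170 169 144  99  74  72  70  70  73  75  76
  82  96 110 117 118 118 118 119]
210 L [131 125 120 116 113 108 105 117 143 164 170 170 169 169 169 170 170 170
 170 170 169 170 168 154 126 102  98 101 101 100 101 101 101  97  86  83] R [ 99 102 116 134 141 140 140 140 137 142 160 171 171 171 171 171 171 171
 171 171 171 171 171 172 168 149 112  83  75  76  76  79  83  86  89  99
 113 120 120 120 119 120 120 120]
235 L [155 131 117 114 111 107 103  99 100 120 149 167 170 169 169 170 170 170
 170 169 169 169
[... 667 characters left out ...]
138 167 171 171 171 171 171
 164 142 118 107 106 106 106 107 107 108  99  68  37  36  51  63  66] B [100 100 100  99  94  87  83  82  82  82  83  83  83  83  82  83  83  82
  82  82  82  82  86 105 138 165 171 170 170 170 170 171 170 170 170 171
 170 171 171 172 172 172 171 171 170 170 171 171 171 172 172 171 171 171
 171]
350 T [ 94  94  84  71  64  60  59  64  64  55  74 126 161 170 170 170 170 170
 170 166 161 156 156 156 156 157 150 126 106 101 101 102 102 102 102] B [ 99 100 100  99  93  86  82  81  82  82  83  83  83  83  83  83  83  83
  82  82  82  81  87 111 145 167 173 172 172 172 173 173 173 173 173 172
 172 172 172 173 174 174 173 173 172 172 172 173 173 174 174 174 174 173
 173]
```

View pics/crop1.png

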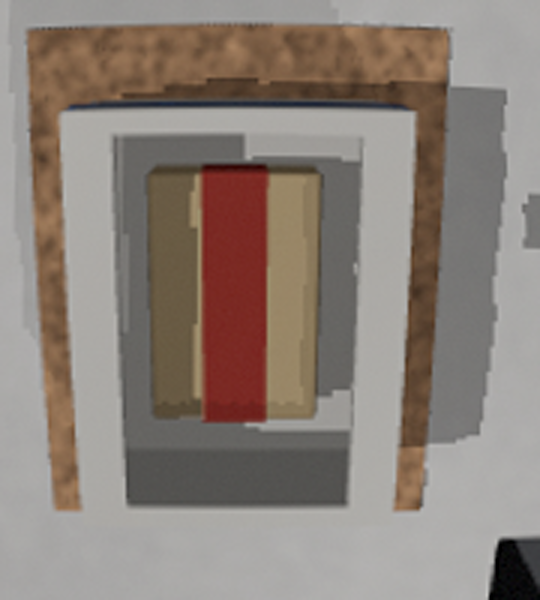

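Run:
```python
from h import *
import pickle
f,p=pickle.load(open('w1.pkl','rb'))
P=lambda a:cast(f,np.array(a)+0.0,60,p)[:,:2].round(1)
L=P([[277.3,150],[278.5,180],[279.5,210],[280.8,235]]);R=P([[359.8,150],[358.9,180],[357.7,210],[356.2,235]])
oL=P([[260.6,150],[262,180],[264,210],[265.7,235]]);oR=P([[376.7,150],[375,180],[373.3,210],[372.2,235]])
T=P([[290,124.1],[320,124.0]]);B=P([[290,248.9],[320,249],[350,248.9]]);oT=P([[290,115.9],[320,115.8],[350,115.9]])
for n,v in zip('L R oL oR T B oT'.split(),(L,R,oL,oR,T,B,oT)): print(n,v.tolist())
for a in(L,R,oL,oR): print(np.degrees(np.polyfit(a[:,0],a[:,1],1)[0]))
print('width',L.mean(0)-R.mean(0),'outer',oL.mean(0)-oR.mean(0))
for o in rects(f,bluemask(f['color']),25,p): print(o)
```

```text
L [[599.0, -100.3], [571.1, -101.6], [541.6, -102.6], [515.3, -103.7]]
R [[602.1, -174.2], [574.1, -175.4], [544.6, -176.8], [518.3, -177.6]]
oL [[598.7, -85.1], [570.5, -86.2], [540.9, -87.6], [514.5, -88.7]]
oR [[603.0, -189.6], [574.9, -190.5], [545.2, -191.8], [518.8, -193.6]]
T [[622.7, -111.2], [623.6, -137.6]]
B [[500.2, -112.8], [501.5, -142.8], [502.7, -172.8]]
oT [[629.9, -111.0], [630.9, -137.3], [632.2, -163.5]]
2.2856573453821163
2.370178589268122
2.477820146173769
2.6922245298364516
width [-3.025 73.95 ] outer [ -4.325 104.475]
(array([596., 370.]), 81.8, -909.6, 458.1, 212.6, 60.7)
(array([ 32., 248.]), 432.9, 342.5, 131.4, 127.9, 7.2)
(array([475., 253.]), 465.3, -340.1, 132.7, 100.9, 13.6)
(array([122., 177.]), 555.7, 101.4, 132.2, 100.4, -20.1)
```

Measured box mouth: 122 × 74 mm, centre (562.5, −138.9), yaw 2.4°. I'll start with the nearest lid, at (465, −340), yaw 13.6°.

>>> {"name": "play_rows", "arguments": {
  "dp": [
    [-0.42, 0.79, 0.3],
    [-0.84, 1.58, 0.6],
    [-1.26, 2.37, 0.9],
    [-1.68, 3.16, 1.2],
    [-2.1, 3.95, 1.5]
  ],
  "rot": [
    [0, 0, 0],
    [0, 0, 0],
    [0, 0, 0],
    [0, 0, 0],
    [0, 0, 0]
  ]
}}

```text
clock: 1.87
eef_pos: [483.5, -303.6, 130.9]
tcp_rot: [3.141, -0.0, 0.045]
contact_force: [1.5, 0.4, 0.1]
opening: 0.999
grasp_force: 0.0
```

>>> {"name": "play_rows", "arguments": {
  "dp": [
    [-0.28, 0.5, 0.26],
    [-0.55, 0.98, 0.52],
    [-0.55, 0.98, 0.52],
    [-0.55, 0.98, 0.52]
  ],
  "rot": [
    [0, 0, -0.93],
    [0, 0, -1.87],
    [0, 0, -1.87],
    [0, 0, -1.87]
  ]
}}

```text
clock: 2.2
eef_pos: [463.2, -342.8, 109.9]
tcp_rot: [-3.14, 0.001, 0.236]
contact_force: [1.1, 0.5, -0.9]
opening: 1.0
grasp_force: 0.0
```

Run:
```python
from h import *
go(465.3,-340.1,26,np.radians(13.6))
```

```text
dp [ 0.069 -0.052  2.099] rot [-0.01  0.01 -0.01]
```

>>> {"name": "play_rows", "arguments": {
  "dp": [
    [0.07, -0.05, 0.6],
    [0.07, -0.05, 1.2],
    [0.07, -0.05, 1.7],
    [0.07, -0.05, 2.1],
    [0.07, -0.05, 2.1]
  ],
  "rot": [
    [0, 0, 0],
    [0, 0, 0],
    [0, 0, 0],
    [0, 0, 0],
    [0, 0, 0]
  ]
}}

```text
clock: 2.62
eef_pos: [465.8, -337.3, 24.2]
tcp_rot: [-3.138, 0.003, 0.239]
contact_force: [-0.5, -0.5, 1.0]
opening: 1.0
grasp_force: 0.0
```

>>> {"name": "play_rows", "arguments": {
  "dp": [
    [0, 0, 0],
    [0, 0, 0],
    [0, 0, 0],
    [0, 0, 0],
    [0, 0, 0]
  ],
  "rot": [
    [0, 0, 0],
    [0, 0, 0],
    [0, 0, 0],
    [0, 0, 0],
    [0, 0, 0]
  ],
  "fingers": 0.0,
  "grip_force": 60
}}

```text
clock: 3.03
eef_pos: [467.7, -339.3, 27.5]
tcp_rot: [3.14, -0.001, 0.238]
contact_force: [0.2, -0.3, -0.2]
opening: 0.3
grasp_force: 0.0
```

>>> {"name": "play_rows", "arguments": {
  "dp": [
    [0, 0, 0],
    [0, 0, 0],
    [0, 0, 0],
    [0, 0, 0],
    [0, 0, 0]
  ],
  "rot": [
    [0, 0, 0],
    [0, 0, 0],
    [0, 0, 0],
    [0, 0, 0],
    [0, 0, 0]
  ]
}}

```text
clock: 3.45
eef_pos: [467.7, -339.4, 27.4]
tcp_rot: [3.141, -0.001, 0.238]
contact_force: [-0.4, 1.5, 7.8]
opening: 0.2
grasp_force: 60.4
```

>>> {"name": "play_rows", "arguments": {
  "dp": [
    [0, 0, -0.4],
    [0, 0, -1.2],
    [0, 0, -2.0],
    [0, 0, -2.5],
    [0, 0, -2.5]
  ],
  "rot": [
    [0, 0, 0],
    [0, 0, 0],
    [0, 0, 0],
    [0, 0, 0],
    [0, 0, 0]
  ]
}}

```text
clock: 3.87
eef_pos: [469.3, -340.6, 131.0]
tcp_rot: [3.136, -0.004, 0.238]
contact_force: [1.5, -1.0, -2.1]
opening: 0.203
grasp_force: 59.1
```

>>> {"name": "play_rows", "arguments": {
  "dp": [
    [0, 0, 0],
    [0, 0, 0]
  ],
  "rot": [
    [0, 0, 0],
    [0, 0, 0]
  ]
}}

```text
clock: 4.03
eef_pos: [466.5, -338.6, 125.5]
tcp_rot: [-3.141, 0.001, 0.238]
contact_force: [1.1, 0.2, -1.7]
opening: 0.199
grasp_force: 59.1
```

Run:
```python
from h import *
f,p=wrist('w2');s=telemetry.sense();print(s['eef_pos'],s['tcp_rot'],s['opening'],s['grasp_force'],s['contact_force'])
g=optics.grab_frame('scene')['color']
m=bluemask(f['color']);print([ (o[0],o[1:]) for o in rects(f,m,p[0][2]-0.4-1,p)])
W=f['color'][:,:,::-1][100:400,120:520]
X=cv2.resize(g[100:240,130:330,::-1],None,fx=2.0,fy=2.0,interpolation=cv2.INTER_CUBIC)
cv2.imwrite('pics/c2.png',np.vstack([W,X]))
```

```text
[ 466.22644832 -338.35884449  125.04060558] [-3.13973699e+00  1.59114892e-03  2.38509295e-01] 0.19675977206165793 59.13256824016571 [-0.33474972  1.39368157 -2.60822633]
[(array([548., 395.]), (339.4, -652.7, 156.4, 25.7, 79.2)), (array([632., 239.]), (515.9, -600.2, 92.6, 39.3, 48.9)), (array([319., 239.]), (464.7, -339.5, 131.5, 98.8, 13.6)), (array([ 8., 53.]), (560.9, -102.9, 81.5, 42.9, 16.3)), (array([163.,  66.]), (550.2, -239.3, 69.4, 3.3, 2.0))]
```

View pics/c2.png

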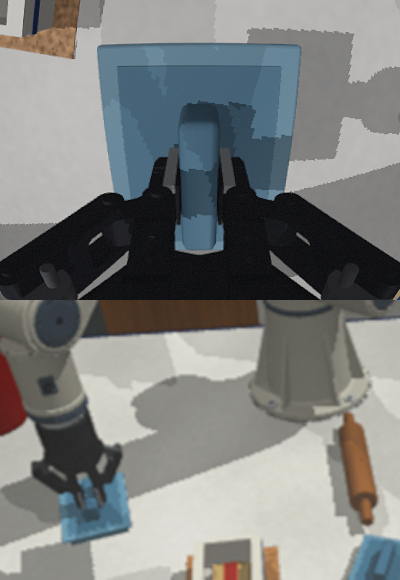

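The lid is held level and centred between the fingers, about 2 mm back in tool x. I'll carry it over the box.

>>> {"name": "play_rows", "arguments": {
  "dp": [
    [0.6, -0.72, 0],
    [1.2, -1.44, 0],
    [1.8, -2.16, 0],
    [2.4, -2.88, 0],
    [3.0, -3.6, 0]
  ],
  "rot": [
    [0, 0, 0],
    [0, 0, 0],
    [0, 0, 0],
    [0, 0, 0],
    [0, 0, 0]
  ]
}}

```text
clock: 4.55
eef_pos: [549.4, -169.0, 125.0]
tcp_rot: [-3.14, 0.002, 0.238]
contact_force: [-0.5, -0.2, -1.0]
opening: 0.197
grasp_force: 59.2
```

>>> {"name": "play_rows", "arguments": {
  "dp": [
    [0.4, -0.45, 0],
    [0.57, -0.67, 0],
    [0.57, -0.67, 0],
    [0.57, -0.67, 0],
    [0.57, -0.67, 0]
  ],
  "rot": [
    [0, 0, 0.9],
    [0, 0, 1.88],
    [0, 0, 1.88],
    [0, 0, 1.88],
    [0, 0, 1.88]
  ]
}}

```text
clock: 4.97
eef_pos: [564.7, -139.7, 125.5]
tcp_rot: [-3.141, 0.002, 0.044]
contact_force: [-0.5, -0.4, -2.4]
opening: 0.199
grasp_force: 59.2
```

>>> {"name": "play_rows", "arguments": {
  "dp": [
    [0, 0, 0],
    [0, 0, 0],
    [0, 0, 0]
  ],
  "rot": [
    [0, 0, 0],
    [0, 0, 0],
    [0, 0, 0]
  ]
}}

```text
clock: 5.22
eef_pos: [565.2, -140.1, 126.4]
tcp_rot: [-3.142, 0.0, 0.041]
contact_force: [0.5, -0.8, -1.8]
opening: 0.195
grasp_force: 59.2
```

Run:
```python
from h import *
go(564.5,-138.8,90,0.0419)
f,p=wrist('w3');print(p[0])
m=bluemask(f['color']);print([ (o[0],o[1:]) for o in rects(f,m,p[0][2]+0.6,p,3000)])
go(564.5,-138.8,90,0.0419)
```

```text
dp [-0.017 -0.033  0.91 ] rot [-0.    0.   -0.01]
[ 565.2469867  -140.11047545  126.4003354 ]
[(array([319., 239.]), (564.6, -140.5, 129.5, 97.4, 2.3)), (array([ 91., 195.]), (595.4, 0.9, 76.8, 59.5, -19.8))]
dp [-0.019 -0.031  0.912] rot [-0.    0.   -0.01]
```

>>> {"name": "play_rows", "arguments": {
  "dp": [
    [-0.03, -0.035, 0.3],
    [-0.03, -0.035, 0.6],
    [-0.03, -0.035, 0.85],
    [-0.03, -0.035, 0.9],
    [-0.03, -0.035, 0.9]
  ],
  "rot": [
    [0, 0, 0],
    [0, 0, 0],
    [0, 0, 0],
    [0, 0, 0],
    [0, 0, 0]
  ]
}}

```text
clock: 5.68
eef_pos: [563.3, -137.7, 88.8]
tcp_rot: [-3.141, 0.003, 0.042]
contact_force: [-0.6, -0.1, -1.3]
opening: 0.2
grasp_force: 59.2
```

>>> {"name": "play_rows", "arguments": {
  "dp": [
    [0, 0, 0.04],
    [0, 0, 0.08],
    [0, 0, 0.12],
    [0, 0, 0.12],
    [0, 0, 0.12]
  ],
  "rot": [
    [0, 0, 0],
    [0, 0, 0],
    [0, 0, 0],
    [0, 0, 0],
    [0, 0, 0]
  ]
}}

```text
clock: 6.1
eef_pos: [564.7, -138.0, 87.4]
tcp_rot: [3.141, -0.001, 0.042]
contact_force: [-4.2, 1.9, 13.2]
opening: 0.198
grasp_force: 61.3
```

>>> {"name": "play_rows", "arguments": {
  "dp": [
    [0, 0, 0.02],
    [0, 0, 0.04],
    [0, 0, 0.04],
    [0, 0, 0.04]
  ],
  "rot": [
    [0, 0, 0],
    [0, 0, 0],
    [0, 0, 0],
    [0, 0, 0]
  ]
}}

```text
clock: 6.43
eef_pos: [564.8, -138.0, 87.4]
tcp_rot: [3.141, -0.001, 0.042]
contact_force: [-11.3, 2.8, 31.0]
opening: 0.2
grasp_force: 63.8
```

>>> {"name": "play_rows", "arguments": {
  "dp": [
    [0, 0, -0.05],
    [-0.04, 0.03, -0.05],
    [-0.06, 0.03, -0.05],
    [-0.06, 0.0, -0.05],
    [-0.06, 0.06, -0.05]
  ],
  "rot": [
    [0, 0, 0],
    [0, 0, 0],
    [0, 0, 0],
    [0, 0, 0],
    [0, 0, 0]
  ]
}}

```text
clock: 6.85
eef_pos: [563.6, -140.3, 87.4]
tcp_rot: [3.141, -0.003, 0.041]
contact_force: [0.9, 6.4, 11.7]
opening: 0.199
grasp_force: 61.1
```

>>> {"name": "play_rows", "arguments": {
  "dp": [
    [0, 0, 0],
    [0.05, 0, 0],
    [0.05, -0.04, 0],
    [0.05, -0.08, 0],
    [0, -0.04, 0]
  ],
  "rot": [
    [0, 0, 0],
    [0, 0, 0],
    [0, 0, 0],
    [0, 0, 0],
    [0, 0, 0]
  ]
}}

```text
clock: 7.27
eef_pos: [564.0, -139.2, 87.5]
tcp_rot: [3.141, -0.004, 0.042]
contact_force: [2.4, 3.4, 7.0]
opening: 0.196
grasp_force: 60.5
```

Run:
```python
from h import *
s=telemetry.sense();print(s['eef_pos'],s['contact_force'])
g=optics.grab_frame('scene')['color']
cv2.imwrite('pics/c3.png',cv2.resize(g[180:290,190:310,::-1],None,fx=5,fy=5,interpolation=cv2.INTER_CUBIC))
```

```text
[ 563.95895867 -139.1939003    87.45062031] [2.41122591 3.40414148 7.02921962]
```

View pics/c3.png

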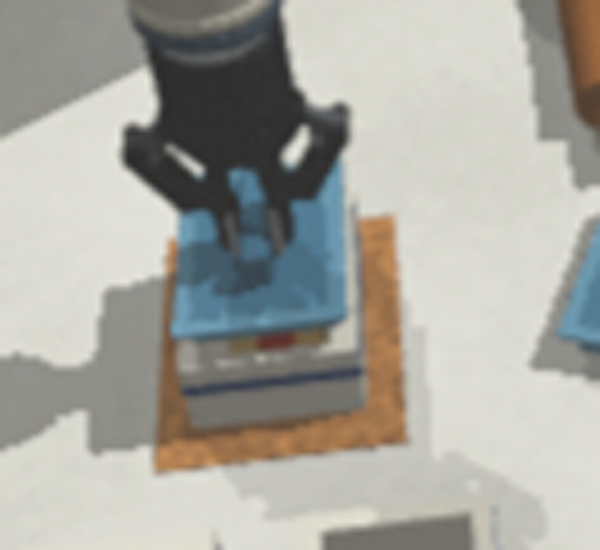

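The plug stops short of the mouth's far end, with the brick visible past it, so this lid is the wrong one. I'll put it back on the table where it lay.

>>> {"name": "play_rows", "arguments": {
  "dp": [
    [0, 0, -0.6],
    [0, 0, -1.2],
    [-0.43, 0.8, -1.2],
    [-0.86, 1.6, -1.2],
    [-1.29, 2.4, -1.2]
  ],
  "rot": [
    [0, 0, 0],
    [0, 0, 0],
    [0, 0, 0],
    [0, 0, 0],
    [0, 0, 0]
  ]
}}

```text
clock: 7.73
eef_pos: [514.2, -237.7, 134.5]
tcp_rot: [3.141, -0.001, 0.044]
contact_force: [0.3, -0.1, -1.3]
opening: 0.195
grasp_force: 59.3
```

>>> {"name": "play_rows", "arguments": {
  "dp": [
    [-0.43, 0.8, 0.4],
    [-0.86, 1.6, 1.0],
    [-1.29, 2.4, 1.6],
    [-1.35, 2.5, 2.2],
    [-1.35, 2.5, 2.4]
  ],
  "rot": [
    [0, 0, 0],
    [0, 0, 0],
    [0, 0, 0],
    [0, 0, 0],
    [0, 0, 0]
  ]
}}

```text
clock: 8.15
eef_pos: [461.7, -340.2, 34.8]
tcp_rot: [-3.139, 0.003, 0.038]
contact_force: [-1.4, 0.5, -1.6]
opening: 0.194
grasp_force: 59.3
```

>>> {"name": "play_rows", "arguments": {
  "dp": [
    [0, 0, 0],
    [0, 0, 0],
    [0, 0, 0]
  ],
  "rot": [
    [0, 0, 0],
    [0, 0, 0],
    [0, 0, 0]
  ]
}}

```text
clock: 8.4
eef_pos: [465.8, -338.7, 39.2]
tcp_rot: [3.141, -0.001, 0.043]
contact_force: [-0.4, -0.4, -1.7]
opening: 0.2
grasp_force: 59.3
```

>>> {"name": "play_rows", "arguments": {
  "dp": [
    [0, 0, 0.14],
    [0, 0, 0.27],
    [0, 0, 0.29],
    [0, 0, 0.29]
  ],
  "rot": [
    [0, 0, 0],
    [0, 0, 0],
    [0, 0, 0],
    [0, 0, 0]
  ]
}}

```text
clock: 8.73
eef_pos: [465.9, -339.0, 27.5]
tcp_rot: [3.141, -0.002, 0.042]
contact_force: [0.7, 1.6, 5.3]
opening: 0.197
grasp_force: 60.4
```

>>> {"name": "play_rows", "arguments": {
  "dp": [
    [0, 0, 0],
    [0, 0, 0],
    [0, 0, 0],
    [0, 0, 0],
    [0, 0, 0]
  ],
  "rot": [
    [0, 0, 0],
    [0, 0, 0],
    [0, 0, 0],
    [0, 0, 0],
    [0, 0, 0]
  ],
  "fingers": 1.0
}}

```text
clock: 9.15
eef_pos: [464.6, -339.0, 26.4]
tcp_rot: [-3.142, 0.0, 0.042]
contact_force: [0.2, -0.2, 0.3]
opening: 0.896
grasp_force: 0.0
```

>>> {"name": "play_rows", "arguments": {
  "dp": [
    [0, 0, -0.6],
    [0, 0, -1.5],
    [0, 0, -2.4],
    [0, 0, -3.2],
    [0, 0, -4.0]
  ],
  "rot": [
    [0, 0, 0],
    [0, 0, 0],
    [0, 0, 0],
    [0, 0, 0],
    [0, 0, 0]
  ]
}}

```text
clock: 9.57
eef_pos: [464.4, -339.0, 188.2]
tcp_rot: [3.141, -0.0, 0.042]
contact_force: [-0.2, 0.0, 0.4]
opening: 0.994
grasp_force: 0.0
```

>>> {"name": "play_rows", "arguments": {
  "dp": [
    [0, 0, 0],
    [0, 0, 0]
  ],
  "rot": [
    [0, 0, 0],
    [0, 0, 0]
  ]
}}

```text
clock: 9.73
eef_pos: [465.6, -339.9, 188.5]
tcp_rot: [3.139, -0.003, 0.042]
contact_force: [-0.0, 0.4, -0.7]
opening: 1.002
grasp_force: 0.0
```

Run:
```python
from h import *
go(555.2,101.3,170,np.radians(-20))
f,p=wrist('w4');print(p[0])
print([ (o[0],o[1:]) for o in rects(f,bluemask(f['color']),25,p,3000)])
```

```text
dp [  2.696 -10.928   0.442] rot [ 0.02 -0.04  3.73]
[ 465.56840866 -339.87033289  188.4641889 ]
[(array([581., 363.]), (52.0, -977.6, 416.5, 206.7, 59.3)), (array([318., 178.]), (463.3, -339.7, 130.4, 99.8, 2.3)), (array([ 21., 115.]), (552.7, 93.3, 131.8, 116.6, -20.0))]
```

>>> {"name": "play_rows", "arguments": {
  "dp": [
    [0.24, -0.97, 0.04],
    [0.48, -1.94, 0.08],
    [0.72, -2.91, 0.12],
    [0.96, -3.88, 0.16],
    [1.2, -4.85, 0.2]
  ],
  "rot": [
    [0, 0, 0],
    [0, 0, 0],
    [0, 0, 0],
    [0, 0, 0],
    [0, 0, 0]
  ]
}}

```text
clock: 10.2
eef_pos: [503.3, -141.3, 176.5]
tcp_rot: [-3.141, 0.003, 0.041]
contact_force: [2.0, -0.4, -0.5]
opening: 0.998
grasp_force: 0.0
```

>>> {"name": "play_rows", "arguments": {
  "dp": [
    [0.24, -0.97, 0.04],
    [0.48, -1.94, 0.08],
    [0.72, -2.91, 0.12],
    [0.96, -3.88, 0.16],
    [1.2, -4.85, 0.2]
  ],
  "rot": [
    [0, 0, 0],
    [0, 0, 0],
    [0, 0, 0],
    [0, 0, 0],
    [0, 0, 0]
  ]
}}

```text
clock: 10.62
eef_pos: [543.1, 54.4, 168.4]
tcp_rot: [3.141, 0.003, 0.042]
contact_force: [0.9, 0.5, 0.6]
opening: 0.998
grasp_force: 0.0
```

>>> {"name": "play_rows", "arguments": {
  "dp": [
    [0.2, -0.9, 0.04],
    [0.3, -1.23, 0.04],
    [0.3, -1.23, 0.04],
    [0.3, -1.23, 0.04],
    [0.3, -1.23, 0.04]
  ],
  "rot": [
    [0, 0, 1.1],
    [0, 0, 2.2],
    [0, 0, 3.3],
    [0, 0, 3.73],
    [0, 0, 3.73]
  ]
}}

```text
clock: 11.03
eef_pos: [553.0, 102.6, 166.8]
tcp_rot: [3.14, 0.003, -0.35]
contact_force: [-0.5, 1.0, 0.4]
opening: 1.005
grasp_force: 0.0
```

>>> {"name": "play_rows", "arguments": {
  "dp": [
    [0, 0, 0],
    [0, 0, 0],
    [0, 0, 0]
  ],
  "rot": [
    [0, 0, 0],
    [0, 0, 0],
    [0, 0, 0]
  ]
}}

```text
clock: 11.28
eef_pos: [554.0, 101.8, 168.3]
tcp_rot: [3.141, 0.001, -0.348]
contact_force: [0.1, 0.7, 0.3]
opening: 1.0
grasp_force: 0.0
```

Run:
```python
from h import *
f,p=wrist('w5');print(p[0])
R=rects(f,bluemask(f['color']),25,p,3000);print([ (o[0],o[1:]) for o in R])
for o in R:
    if abs(o[1]-555)<15: go(o[1],o[2],27,np.radians(o[5]))
```

```text
[553.98896129 101.83775479 168.33058684]
[(array([317., 179.]), (555.7, 102.2, 130.7, 99.5, -19.9))]
dp [ 0.036 -0.022  3.538] rot [ 0.    0.   -0.01]
```

>>> {"name": "play_rows", "arguments": {
  "dp": [
    [0.04, -0.02, 0.9],
    [0.04, -0.02, 1.8],
    [0.04, -0.02, 2.6],
    [0.04, -0.02, 3.2],
    [0.04, -0.02, 3.53]
  ],
  "rot": [
    [0, 0, 0],
    [0, 0, 0],
    [0, 0, 0],
    [0, 0, 0],
    [0, 0, 0]
  ]
}}

```text
clock: 11.75
eef_pos: [554.3, 101.8, 24.7]
tcp_rot: [3.14, 0.003, -0.349]
contact_force: [-0.2, -0.7, 1.1]
opening: 1.001
grasp_force: 0.0
```

>>> {"name": "play_rows", "arguments": {
  "dp": [
    [0, 0, 0],
    [0, 0, 0],
    [0, 0, 0],
    [0, 0, 0],
    [0, 0, 0]
  ],
  "rot": [
    [0, 0, 0],
    [0, 0, 0],
    [0, 0, 0],
    [0, 0, 0],
    [0, 0, 0]
  ],
  "fingers": 0.0,
  "grip_force": 60
}}

```text
clock: 12.17
eef_pos: [557.0, 102.5, 29.0]
tcp_rot: [-3.14, -0.002, -0.349]
contact_force: [0.2, -0.3, -0.4]
opening: 0.3
grasp_force: 0.0
```

>>> {"name": "play_rows", "arguments": {
  "dp": [
    [0, 0, 0],
    [0, 0, 0],
    [0, 0, 0],
    [0, 0, 0],
    [0, 0, 0]
  ],
  "rot": [
    [0, 0, 0],
    [0, 0, 0],
    [0, 0, 0],
    [0, 0, 0],
    [0, 0, 0]
  ]
}}

```text
clock: 12.58
eef_pos: [557.1, 102.6, 29.0]
tcp_rot: [-3.14, -0.002, -0.349]
contact_force: [-1.3, -0.6, 7.5]
opening: 0.2
grasp_force: 60.7
```

>>> {"name": "play_rows", "arguments": {
  "dp": [
    [0, 0, -0.4],
    [0, 0, -1.2],
    [0, 0, -2.0],
    [0, 0, -2.5],
    [0, 0, -2.5]
  ],
  "rot": [
    [0, 0, 0],
    [0, 0, 0],
    [0, 0, 0],
    [0, 0, 0],
    [0, 0, 0]
  ]
}}

```text
clock: 13.0
eef_pos: [558.8, 102.9, 132.4]
tcp_rot: [-3.138, -0.006, -0.349]
contact_force: [0.4, -0.6, -2.8]
opening: 0.198
grasp_force: 59.4
```

>>> {"name": "play_rows", "arguments": {
  "dp": [
    [0, 0, 0],
    [0, 0, 0],
    [0, 0, 0]
  ],
  "rot": [
    [0, 0, 0],
    [0, 0, 0],
    [0, 0, 0]
  ]
}}

```text
clock: 13.25
eef_pos: [554.9, 102.2, 126.2]
tcp_rot: [3.14, 0.002, -0.349]
contact_force: [-0.4, -0.1, -2.7]
opening: 0.196
grasp_force: 59.4
```

Run:
```python
from h import *
f,p=wrist('w6');print(p[0])
R=rects(f,bluemask(f['color']),p[0][2]-1.4,p,3000);print([ (o[0],o[1:]) for o in R])
go(563.5,-138.9,126,.0419)
```

```text
[554.94487652 102.22113435 126.21516573]
[(array([319., 237.]), (555.2, 101.9, 129.5, 97.6, -20.0))]
dp [2.26  5.593 0.007] rot [ 0.01  0.02 -3.73]
```

>>> {"name": "play_rows", "arguments": {
  "dp": [
    [0.37, 0.93, 0],
    [0.74, 1.86, 0],
    [1.11, 2.79, 0],
    [1.48, 3.72, 0],
    [1.85, 4.65, 0]
  ],
  "rot": [
    [0, 0, 0],
    [0, 0, 0],
    [0, 0, 0],
    [0, 0, 0],
    [0, 0, 0]
  ]
}}

```text
clock: 13.72
eef_pos: [561.1, -99.2, 126.4]
tcp_rot: [3.141, 0.002, -0.348]
contact_force: [1.0, -0.1, -2.6]
opening: 0.194
grasp_force: 59.5
```

>>> {"name": "play_rows", "arguments": {
  "dp": [
    [0.3, 0.7, 0],
    [0.4, 0.94, 0],
    [0.4, 0.94, 0],
    [0.4, 0.94, 0],
    [0.4, 0.94, 0]
  ],
  "rot": [
    [0, 0, -1.1],
    [0, 0, -2.2],
    [0, 0, -3.3],
    [0, 0, -3.73],
    [0, 0, -3.73]
  ]
}}

```text
clock: 14.13
eef_pos: [563.4, -138.8, 126.3]
tcp_rot: [-3.141, 0.002, 0.043]
contact_force: [0.2, 0.2, -1.6]
opening: 0.196
grasp_force: 59.6
```

>>> {"name": "play_rows", "arguments": {
  "dp": [
    [0, 0, 0],
    [0, 0, 0],
    [0, 0, 0]
  ],
  "rot": [
    [0, 0, 0],
    [0, 0, 0],
    [0, 0, 0]
  ]
}}

```text
clock: 14.38
eef_pos: [564.0, -138.1, 127.3]
tcp_rot: [-3.141, 0.001, 0.041]
contact_force: [-0.6, 0.7, -1.8]
opening: 0.199
grasp_force: 59.6
```

Run:
```python
from h import *
go(563,-138.9,90,.0419)
f,p=wrist('w7');print(p[0])
R=rects(f,bluemask(f['color']),p[0][2]-3,p,3000);print([ (o[0],o[1:]) for o in R])
```

```text
dp [-0.026  0.018  0.933] rot [-0.    0.01 -0.01]
[ 564.04764225 -138.13981702  127.32216572]
[(array([494., 282.]), (539.0, -254.2, 79.0, 63.2, 2.4)), (array([319., 237.]), (563.4, -138.6, 130.9, 98.8, 2.4))]
```

>>> {"name": "play_rows", "arguments": {
  "dp": [
    [-0.02, 0.01, 0.3],
    [-0.02, 0.01, 0.6],
    [-0.02, 0.01, 0.8],
    [-0.02, 0.01, 0.87],
    [-0.02, 0.01, 0.87]
  ],
  "rot": [
    [0, 0, 0],
    [0, 0, 0],
    [0, 0, 0],
    [0, 0, 0],
    [0, 0, 0]
  ]
}}

```text
clock: 14.85
eef_pos: [562.5, -138.6, 91.3]
tcp_rot: [-3.141, 0.003, 0.042]
contact_force: [-0.6, 0.3, -2.0]
opening: 0.197
grasp_force: 59.6
```

>>> {"name": "play_rows", "arguments": {
  "dp": [
    [0, 0, 0.04],
    [0, 0, 0.08],
    [0, 0, 0.12],
    [0, 0, 0.14],
    [0, 0, 0.14]
  ],
  "rot": [
    [0, 0, 0],
    [0, 0, 0],
    [0, 0, 0],
    [0, 0, 0],
    [0, 0, 0]
  ]
}}

```text
clock: 15.27
eef_pos: [563.8, -139.0, 89.0]
tcp_rot: [3.141, -0.001, 0.042]
contact_force: [-4.8, 0.6, 13.7]
opening: 0.197
grasp_force: 61.7
```

>>> {"name": "play_rows", "arguments": {
  "dp": [
    [0, 0, 0],
    [0, 0, 0]
  ],
  "rot": [
    [0, 0, 0],
    [0, 0, 0]
  ]
}}

```text
clock: 15.43
eef_pos: [563.8, -139.0, 89.0]
tcp_rot: [3.141, -0.001, 0.042]
contact_force: [-4.8, 1.4, 13.3]
opening: 0.2
grasp_force: 61.7
```

>>> {"name": "play_rows", "arguments": {
  "dp": [
    [0, 0, -0.02],
    [-0.04, 0, -0.02],
    [-0.04, 0.04, -0.02],
    [-0.04, -0.04, -0.02],
    [0.04, -0.04, -0.02]
  ],
  "rot": [
    [0, 0, 0],
    [0, 0, 0],
    [0, 0, 0],
    [0, 0, 0],
    [0, 0, 0]
  ]
}}

```text
clock: 15.85
eef_pos: [564.3, -137.5, 89.0]
tcp_rot: [3.141, 0.001, 0.042]
contact_force: [-8.2, -0.7, 15.1]
opening: 0.198
grasp_force: 61.9
```

>>> {"name": "play_rows", "arguments": {
  "dp": [
    [0, 0.04, 0],
    [0, 0.08, 0],
    [-0.04, 0.04, 0],
    [-0.04, 0.04, 0]
  ],
  "rot": [
    [0, 0, 0],
    [0, 0, 0],
    [0, 0, 0],
    [0, 0, 0]
  ]
}}

```text
clock: 16.18
eef_pos: [564.6, -139.2, 89.0]
tcp_rot: [3.141, -0.003, 0.042]
contact_force: [0.6, 0.2, 6.0]
opening: 0.2
grasp_force: 60.6
```

Run:
```python
from h import *
g=optics.grab_frame('scene')['color']
cv2.imwrite('pics/c4.png',cv2.resize(g[180:290,190:310,::-1],None,fx=5,fy=5,interpolation=cv2.INTER_CUBIC))
```

```text
(no output)
```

View pics/c4.png

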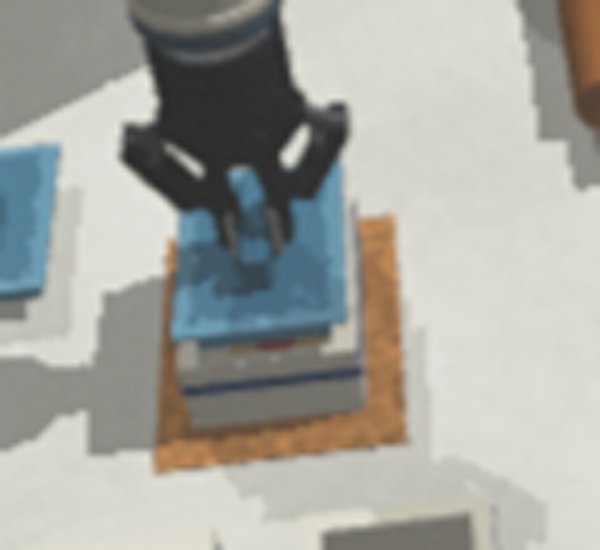

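It rests on the rim again, with a smaller gap at the end, so this is the middle size and also wrong. I'll put it back and fetch the third.

>>> {"name": "play_rows", "arguments": {
  "dp": [
    [0, 0, -0.6],
    [0, 0, -1.2],
    [0, -1.0, -1.2],
    [0, -2.0, -1.2],
    [0, -3.0, -1.2]
  ],
  "rot": [
    [0, 0, 0],
    [0, 0, 0],
    [0, 0, 0],
    [0, 0, 0],
    [0, 0, 0]
  ]
}}

```text
clock: 16.65
eef_pos: [558.2, -18.3, 136.4]
tcp_rot: [3.142, -0.001, 0.039]
contact_force: [0.6, 0.9, -2.4]
opening: 0.196
grasp_force: 59.6
```

>>> {"name": "play_rows", "arguments": {
  "dp": [
    [0, -1.0, 0.1],
    [0, -2.0, 0.3],
    [0, -2.9, 0.7],
    [0, -3.03, 1.5],
    [0, -3.03, 2.3]
  ],
  "rot": [
    [0, 0, 0],
    [0, 0, 0],
    [0, 0, 0],
    [0, 0, 0],
    [0, 0, 0]
  ]
}}

```text
clock: 17.07
eef_pos: [554.2, 105.0, 44.0]
tcp_rot: [-3.141, -0.003, 0.045]
contact_force: [0.2, 0.9, -2.4]
opening: 0.202
grasp_force: 59.7
```

>>> {"name": "play_rows", "arguments": {
  "dp": [
    [0, 0, 0],
    [0, 0, 0],
    [0, 0, 0]
  ],
  "rot": [
    [0, 0, 0],
    [0, 0, 0],
    [0, 0, 0]
  ]
}}

```text
clock: 17.32
eef_pos: [554.0, 101.8, 45.1]
tcp_rot: [-3.142, -0.001, 0.041]
contact_force: [0.4, 0.7, -1.8]
opening: 0.196
grasp_force: 59.7
```

Down about 16 mm, release, then lift and head to the third lid (430, 348).

>>> {"name": "play_rows", "arguments": {
  "dp": [
    [0, 0, 0.2],
    [0, 0, 0.36],
    [0, 0, 0.41],
    [0, 0, 0.41]
  ],
  "rot": [
    [0, 0, 0],
    [0, 0, 0],
    [0, 0, 0],
    [0, 0, 0]
  ]
}}

```text
clock: 17.65
eef_pos: [554.2, 101.7, 29.0]
tcp_rot: [-3.141, -0.002, 0.041]
contact_force: [-1.5, -1.5, 8.3]
opening: 0.199
grasp_force: 61.2
```

>>> {"name": "play_rows", "arguments": {
  "dp": [
    [0, 0, 0],
    [0, 0, 0],
    [0, 0, 0],
    [0, 0, 0],
    [0, 0, 0]
  ],
  "rot": [
    [0, 0, 0],
    [0, 0, 0],
    [0, 0, 0],
    [0, 0, 0],
    [0, 0, 0]
  ],
  "fingers": 1.0
}}

```text
clock: 18.07
eef_pos: [553.4, 102.0, 27.7]
tcp_rot: [-3.142, -0.0, 0.042]
contact_force: [-0.5, -0.1, 0.6]
opening: 0.891
grasp_force: 0.0
```

>>> {"name": "play_rows", "arguments": {
  "dp": [
    [0, 0, -0.6],
    [0, 0, -1.5],
    [0, 0, -2.4],
    [0, 0, -3.2],
    [0, 0, -3.5]
  ],
  "rot": [
    [0, 0, 0],
    [0, 0, 0],
    [0, 0, 0],
    [0, 0, 0],
    [0, 0, 0]
  ]
}}

```text
clock: 18.48
eef_pos: [555.5, 102.5, 172.3]
tcp_rot: [-3.141, -0.006, 0.042]
contact_force: [1.4, -0.8, 0.4]
opening: 1.0
grasp_force: 0.0
```

>>> {"name": "play_rows", "arguments": {
  "dp": [
    [0, 0, 0],
    [0, 0, 0],
    [0, 0, 0]
  ],
  "rot": [
    [0, 0, 0],
    [0, 0, 0],
    [0, 0, 0]
  ]
}}

```text
clock: 18.73
eef_pos: [552.4, 101.9, 166.2]
tcp_rot: [3.141, 0.002, 0.042]
contact_force: [-0.5, 0.6, -1.1]
opening: 1.001
grasp_force: 0.0
```

Run:
```python
from h import *
f,p=wrist('w8');print(p[0])
print([ (o[0],o[1:]) for o in rects(f,bluemask(f['color']),25,p,2500)])
go(430,347,170,np.radians(7.4))
```

```text
[552.41074892 101.89547785 166.22082751]
[(array([124., 267.]), (432.8, 347.3, 133.0, 102.5, 7.5)), (array([597., 255.]), (462.6, -330.0, 132.5, 130.3, 2.4)), (array([319., 180.]), (552.9, 101.0, 131.5, 99.7, 2.4))]
dp [-2.798 -6.25  -0.097] rot [ 0.    0.03 -0.84]
```

>>> {"name": "play_rows", "arguments": {
  "dp": [
    [-0.4, -0.9, 0],
    [-0.8, -1.8, 0],
    [-1.2, -2.7, 0],
    [-1.6, -3.6, 0],
    [-2.0, -4.5, 0]
  ],
  "rot": [
    [0, 0, 0],
    [0, 0, 0],
    [0, 0, 0],
    [0, 0, 0],
    [0, 0, 0]
  ]
}}

```text
clock: 19.2
eef_pos: [464.1, 279.5, 165.9]
tcp_rot: [3.14, 0.003, 0.041]
contact_force: [1.3, 0.8, -1.0]
opening: 1.0
grasp_force: 0.0
```

>>> {"name": "play_rows", "arguments": {
  "dp": [
    [-0.4, -0.9, 0],
    [-0.76, -1.76, 0],
    [-0.76, -1.76, 0],
    [-0.76, -1.76, 0],
    [-0.76, -1.76, 0]
  ],
  "rot": [
    [0, 0, -0.4],
    [0, 0, -0.84],
    [0, 0, -0.84],
    [0, 0, -0.84],
    [0, 0, -0.84]
  ]
}}

```text
clock: 19.62
eef_pos: [432.0, 347.1, 166.3]
tcp_rot: [3.14, 0.002, 0.13]
contact_force: [-0.6, 0.0, 0.0]
opening: 1.008
grasp_force: 0.0
```

>>> {"name": "play_rows", "arguments": {
  "dp": [
    [0, 0, 0],
    [0, 0, 0],
    [0, 0, 0]
  ],
  "rot": [
    [0, 0, 0],
    [0, 0, 0],
    [0, 0, 0]
  ]
}}

```text
clock: 19.87
eef_pos: [433.2, 346.6, 167.5]
tcp_rot: [3.141, 0.0, 0.128]
contact_force: [-0.3, 0.3, 0.4]
opening: 1.004
grasp_force: 0.0
```

Run:
```python
from h import *
f,p=wrist('w9');print(p[0])
R=rects(f,bluemask(f['color']),25,p,3000);print([ (o[0],o[1:]) for o in R])
for o in R:
    if abs(o[1]-430)<15: go(o[1],o[2],26,np.radians(o[5]))
```

```text
[433.16875486 346.62105083 167.48582959]
[(array([315., 182.]), (431.3, 349.5, 131.1, 99.5, 7.3)), (array([542., 113.]), (552.0, 104.4, 131.4, 106.0, 2.3))]
dp [-0.037 -0.074  3.54 ] rot [0.   0.   0.01]
```

>>> {"name": "play_rows", "arguments": {
  "dp": [
    [-0.04, -0.06, 0.9],
    [-0.04, -0.06, 1.8],
    [-0.04, -0.06, 2.6],
    [-0.04, -0.06, 3.2],
    [-0.04, -0.06, 3.52]
  ],
  "rot": [
    [0, 0, 0],
    [0, 0, 0],
    [0, 0, 0],
    [0, 0, 0],
    [0, 0, 0]
  ]
}}

```text
clock: 20.33
eef_pos: [429.7, 348.2, 24.0]
tcp_rot: [3.14, 0.003, 0.129]
contact_force: [0.4, -0.7, -0.6]
opening: 1.002
grasp_force: 0.0
```

>>> {"name": "play_rows", "arguments": {
  "dp": [
    [0, 0, 0],
    [0, 0, 0],
    [0, 0, 0],
    [0, 0, 0],
    [0, 0, 0]
  ],
  "rot": [
    [0, 0, 0],
    [0, 0, 0],
    [0, 0, 0],
    [0, 0, 0],
    [0, 0, 0]
  ],
  "fingers": 0.0,
  "grip_force": 80
}}

```text
clock: 20.75
eef_pos: [431.6, 350.3, 28.2]
tcp_rot: [-3.14, -0.002, 0.129]
contact_force: [0.1, 0.1, -0.6]
opening: 0.298
grasp_force: 0.0
```

>>> {"name": "play_rows", "arguments": {
  "dp": [
    [0, 0, 0],
    [0, 0, 0],
    [0, 0, 0],
    [0, 0, 0],
    [0, 0, 0]
  ],
  "rot": [
    [0, 0, 0],
    [0, 0, 0],
    [0, 0, 0],
    [0, 0, 0],
    [0, 0, 0]
  ]
}}

```text
clock: 21.17
eef_pos: [431.6, 350.4, 28.3]
tcp_rot: [-3.14, -0.002, 0.13]
contact_force: [-0.0, -1.8, 7.3]
opening: 0.195
grasp_force: 79.3
```

>>> {"name": "play_rows", "arguments": {
  "dp": [
    [0, 0, -0.4],
    [0, 0, -1.2],
    [0, 0, -2.0],
    [0, 0, -2.7],
    [0, 0, -2.7]
  ],
  "rot": [
    [0, 0, 0],
    [0, 0, 0],
    [0, 0, 0],
    [0, 0, 0],
    [0, 0, 0]
  ]
}}

```text
clock: 21.58
eef_pos: [433.4, 352.0, 140.8]
tcp_rot: [-3.137, -0.008, 0.13]
contact_force: [1.5, 0.9, -1.1]
opening: 0.192
grasp_force: 78.3
```

>>> {"name": "play_rows", "arguments": {
  "dp": [
    [0, 0, 0],
    [0, 0, 0],
    [0, 0, 0]
  ],
  "rot": [
    [0, 0, 0],
    [0, 0, 0],
    [0, 0, 0]
  ]
}}

```text
clock: 21.83
eef_pos: [430.0, 349.2, 133.7]
tcp_rot: [3.14, 0.002, 0.13]
contact_force: [0.2, 0.6, -2.8]
opening: 0.195
grasp_force: 78.3
```

Run:
```python
from h import *
f,p=wrist('w10');print(p[0])
R=rects(f,bluemask(f['color']),p[0][2]-3,p,3000);print([ (o[0],o[1:]) for o in R])
go(563,-138.9,130,.0419)
```

```text
[429.9541276  349.19391524 133.72261991]
[(array([319., 236.]), (429.8, 348.6, 132.3, 99.2, 7.3)), (array([563., 114.]), (536.4, 213.0, 76.0, 62.7, 2.5))]
dp [ 1.722 12.529  0.101] rot [0.01 0.02 0.84]
```

>>> {"name": "play_rows", "arguments": {
  "dp": [
    [0.14, 0.98, 0],
    [0.27, 1.96, 0],
    [0.4, 2.94, 0],
    [0.54, 3.92, 0],
    [0.67, 4.9, 0]
  ],
  "rot": [
    [0, 0, 0],
    [0, 0, 0],
    [0, 0, 0],
    [0, 0, 0],
    [0, 0, 0]
  ]
}}

```text
clock: 22.3
eef_pos: [482.1, 157.1, 133.8]
tcp_rot: [3.141, 0.002, 0.13]
contact_force: [0.9, 0.5, -2.1]
opening: 0.196
grasp_force: 78.6
```

>>> {"name": "play_rows", "arguments": {
  "dp": [
    [0.14, 0.98, 0],
    [0.27, 1.96, 0],
    [0.4, 2.94, 0],
    [0.54, 3.92, 0],
    [0.67, 4.9, 0]
  ],
  "rot": [
    [0, 0, 0],
    [0, 0, 0],
    [0, 0, 0],
    [0, 0, 0],
    [0, 0, 0]
  ]
}}

```text
clock: 22.72
eef_pos: [534.1, -33.9, 133.8]
tcp_rot: [-3.141, 0.002, 0.13]
contact_force: [1.5, 0.8, -1.4]
opening: 0.196
grasp_force: 78.6
```

>>> {"name": "play_rows", "arguments": {
  "dp": [
    [0.14, 0.98, 0],
    [0.27, 1.96, 0],
    [0.38, 2.72, 0],
    [0.38, 2.72, 0],
    [0.38, 2.72, 0]
  ],
  "rot": [
    [0, 0, 0.4],
    [0, 0, 0.84],
    [0, 0, 0.84],
    [0, 0, 0.84],
    [0, 0, 0.84]
  ]
}}

```text
clock: 23.13
eef_pos: [563.2, -139.4, 133.4]
tcp_rot: [-3.141, 0.002, 0.039]
contact_force: [0.6, 0.4, -1.6]
opening: 0.191
grasp_force: 78.8
```

>>> {"name": "play_rows", "arguments": {
  "dp": [
    [0, 0, 0],
    [0, 0, 0],
    [0, 0, 0],
    [0, 0, 0]
  ],
  "rot": [
    [0, 0, 0],
    [0, 0, 0],
    [0, 0, 0],
    [0, 0, 0]
  ]
}}

```text
clock: 23.47
eef_pos: [563.5, -136.8, 134.8]
tcp_rot: [-3.141, 0.0, 0.043]
contact_force: [0.3, -0.7, -2.5]
opening: 0.187
grasp_force: 78.8
```

Run:
```python
from h import *
f,p=wrist('w11');print(p[0])
R=rects(f,bluemask(f['color']),p[0][2]-2.3,p,3000);print([ (o[0],o[1:]) for o in R])
go(563,-138.9,90,.0419)
```

```text
[ 563.48922537 -136.80571965  134.77097923]
[(array([492., 278.]), (542.7, -249.6, 75.8, 60.9, 2.5)), (array([319., 236.]), (564.3, -137.3, 130.8, 98.8, 2.4)), (array([103., 195.]), (594.2, -1.2, 75.1, 60.9, 2.4))]
dp [-0.017  0.048  1.122] rot [-0.    0.    0.01]
```

>>> {"name": "play_rows", "arguments": {
  "dp": [
    [-0.03, 0.045, 0.3],
    [-0.03, 0.045, 0.6],
    [-0.03, 0.045, 0.9],
    [-0.03, 0.045, 1.05],
    [-0.03, 0.045, 1.05]
  ],
  "rot": [
    [0, 0, 0],
    [0, 0, 0],
    [0, 0, 0],
    [0, 0, 0],
    [0, 0, 0]
  ]
}}

```text
clock: 23.93
eef_pos: [561.0, -139.3, 90.4]
tcp_rot: [-3.14, 0.004, 0.042]
contact_force: [-1.3, -0.1, -2.5]
opening: 0.198
grasp_force: 78.8
```

>>> {"name": "play_rows", "arguments": {
  "dp": [
    [0, 0, 0.05],
    [0, 0, 0.1],
    [0, 0, 0.15],
    [0, 0, 0.17],
    [0, 0, 0.17]
  ],
  "rot": [
    [0, 0, 0],
    [0, 0, 0],
    [0, 0, 0],
    [0, 0, 0],
    [0, 0, 0]
  ]
}}

```text
clock: 24.35
eef_pos: [562.7, -139.7, 86.2]
tcp_rot: [3.142, -0.0, 0.042]
contact_force: [-0.1, 0.1, -2.2]
opening: 0.196
grasp_force: 78.8
```

>>> {"name": "play_rows", "arguments": {
  "dp": [
    [0, 0, 0],
    [0, 0, 0],
    [0, 0, 0]
  ],
  "rot": [
    [0, 0, 0],
    [0, 0, 0],
    [0, 0, 0]
  ]
}}

```text
clock: 24.6
eef_pos: [562.7, -139.7, 86.3]
tcp_rot: [3.142, -0.0, 0.042]
contact_force: [0.6, -0.3, -0.9]
opening: 0.192
grasp_force: 78.8
```

It is in: past the rim with no contact force. Pressing it down.

>>> {"name": "play_rows", "arguments": {
  "dp": [
    [0, 0, 0.07],
    [0, 0, 0.14],
    [0, 0, 0.2],
    [0, 0, 0.26],
    [0, 0, 0.3]
  ],
  "rot": [
    [0, 0, 0],
    [0, 0, 0],
    [0, 0, 0],
    [0, 0, 0],
    [0, 0, 0]
  ]
}}

```text
clock: 25.02
eef_pos: [563.1, -139.4, 74.2]
tcp_rot: [-3.141, -0.001, 0.042]
contact_force: [1.1, 2.3, 2.5]
opening: 0.197
grasp_force: 79.3
```

>>> {"name": "play_rows", "arguments": {
  "dp": [
    [0, 0, 0.06],
    [0, 0, 0.12],
    [0, 0, 0.18],
    [0, 0, 0.2],
    [0, 0, 0.2]
  ],
  "rot": [
    [0, 0, 0],
    [0, 0, 0],
    [0, 0, 0],
    [0, 0, 0],
    [0, 0, 0]
  ]
}}

```text
clock: 25.43
eef_pos: [562.2, -139.4, 67.2]
tcp_rot: [-3.141, 0.001, 0.041]
contact_force: [-6.8, 6.0, 19.3]
opening: 0.197
grasp_force: 82.0
```

>>> {"name": "play_rows", "arguments": {
  "dp": [
    [0, 0, 0.03],
    [0, 0, 0.05],
    [0, 0, 0.05]
  ],
  "rot": [
    [0, 0, 0],
    [0, 0, 0],
    [0, 0, 0]
  ]
}}

```text
clock: 25.68
eef_pos: [562.2, -139.4, 67.2]
tcp_rot: [-3.141, 0.001, 0.041]
contact_force: [-13.6, 7.5, 41.5]
opening: 0.195
grasp_force: 85.2
```

>>> {"name": "play_rows", "arguments": {
  "dp": [
    [0, 0, -0.03],
    [0, 0, -0.06],
    [0, 0, -0.08],
    [0, 0, -0.08]
  ],
  "rot": [
    [0, 0, 0],
    [0, 0, 0],
    [0, 0, 0],
    [0, 0, 0]
  ]
}}

```text
clock: 26.02
eef_pos: [562.2, -139.4, 67.3]
tcp_rot: [-3.141, 0.001, 0.041]
contact_force: [-2.8, 4.9, 7.7]
opening: 0.197
grasp_force: 80.3
```

>>> {"name": "play_rows", "arguments": {
  "dp": [
    [0, 0, 0],
    [0, 0, 0],
    [0, 0, 0],
    [0, 0, 0],
    [0, 0, 0]
  ],
  "rot": [
    [0, 0, 0],
    [0, 0, 0],
    [0, 0, 0],
    [0, 0, 0],
    [0, 0, 0]
  ],
  "fingers": 1.0
}}

```text
clock: 26.43
eef_pos: [562.6, -139.9, 67.1]
tcp_rot: [3.141, 0.0, 0.042]
contact_force: [0.9, 0.3, 0.2]
opening: 0.891
grasp_force: 0.0
```

>>> {"name": "play_rows", "arguments": {
  "dp": [
    [0, 0, 0],
    [0, 0, -0.6],
    [0, 0, -1.4],
    [0, 0, -2.2],
    [0, 0, -3.0]
  ],
  "rot": [
    [0, 0, 0],
    [0, 0, 0],
    [0, 0, 0],
    [0, 0, 0],
    [0, 0, 0]
  ]
}}

```text
clock: 26.85
eef_pos: [562.2, -139.7, 188.4]
tcp_rot: [-3.141, 0.001, 0.042]
contact_force: [1.0, -0.2, 0.4]
opening: 0.999
grasp_force: 0.0
```

>>> {"name": "play_rows", "arguments": {
  "dp": [
    [0, 0, 0],
    [0, 0, 0],
    [0, 0, 0],
    [0, 0, 0]
  ],
  "rot": [
    [0, 0, 0],
    [0, 0, 0],
    [0, 0, 0],
    [0, 0, 0]
  ]
}}

```text
clock: 27.18
eef_pos: [561.6, -139.5, 185.9]
tcp_rot: [-3.141, 0.002, 0.042]
contact_force: [-0.2, -0.4, -0.2]
opening: 1.001
grasp_force: 0.0
```

Run:
```python
from h import *
f,p=wrist('w12')
for z in (65,): print([ (o[0],o[1:]) for o in rects(f,bluemask(f['color']),z,p,3000)])
g=optics.grab_frame('scene')['color']
W=cv2.resize(g[180:290,190:310,::-1],None,fx=4,fy=4,interpolation=cv2.INTER_CUBIC)
X=cv2.resize(g[140:290,140:440,::-1],(600,300));X=X[:140*0+300]
c=np.zeros((600,800,3),np.uint8);c[:300,:600]=X;c[300:,:]=0
c[300:600,:327]=cv2.resize(W,(327,300));c[300:600,330:800]=cv2.resize(f['color'][:,:,::-1],(470,300))
cv2.imwrite('pics/c5.png',c)
```

```text
[(array([476., 254.]), (487.5, -310.8, 115.3, 89.9, 2.5)), (array([122., 180.]), (565.6, 67.5, 114.3, 89.6, 2.4)), (array([319., 185.]), (562.7, -139.9, 130.8, 99.3, 2.3))]
```

View pics/c5.png

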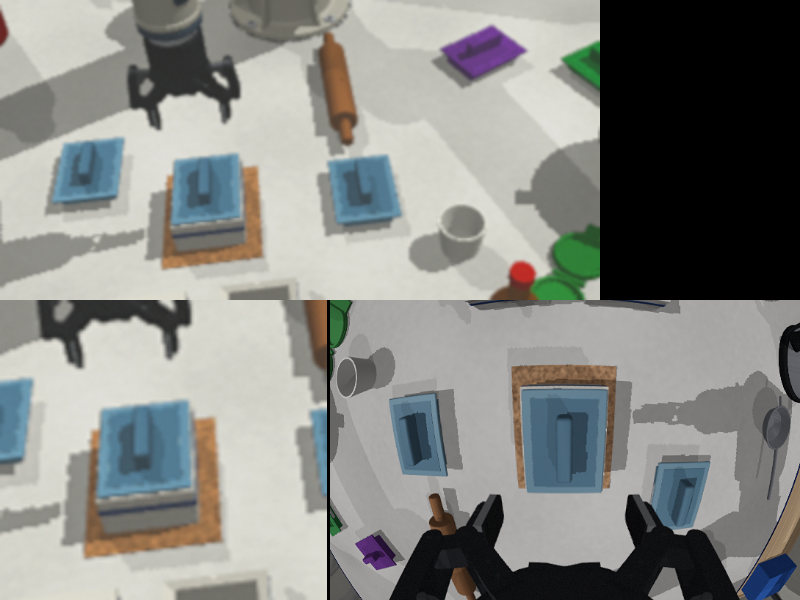

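The lid sits flush on the box, which is still on its mat. The other two lids lie flat with handles up, and the cup and the green and purple look-alikes have not moved.

```bash
python3 -c "
from rig import r
print(r.sign_off())"
```

```text
the job is handed in; nothing more can be done
None
```

The third lid I tried, the one that started near (430, 348), fitted: it is pressed fully home, flush on the rim, with the box still on its mat. The two wrong lids lie flat, handle up, the cup was not touched, and the job was handed in at about 27 s.

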